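# Open the folding serving board

### The arm

A 7-joint arm with a two-finger parallel gripper is mounted at the origin on a cart in front of the work surface, level with it; the furniture and walls round the work are solid. World frame = base frame: x ahead of the robot, y to its left, z up, the work surface at z = 0. Lengths are in m, angles in rad, forces in N, time in s.
With the tool pointing down it reaches from about 0.425 to 0.825 m from the base axis. Payload 3.6 kg.
Tool frame: the origin (TCP) lies where the fingers leave the gripper's body, on its centre line; the fingertips stand 73 mm ahead of it and the grasp point (between the pads) lies 54 mm ahead of it; x points along the fingers, y is the direction in which the jaws open and shut, and the axes are right-handed (so a half turn about x gives the same grasp; the last joint's range is limited). The gripper opens to 85 mm and grips with 20 to 120 N. Pads are 22 mm wide; open, the fingers measure 114 mm over their backs; the gripper's body (76 mm by 85 mm) begins 54 mm behind the grasp point. The pads swing forward as they close: fully open they stand 13 mm farther back than shut.
Start: joints at [1.151, 0.615, -0.013, 1.423, 0.008, 1.103, -0.04], TCP at [0.249, -0.6, 0.304] pointing down, gripper open.
Joint ranges: [-3.12, 3.12], [-0.3, 2.06], [-1.34, 1.32], [0.26, 2.42], [-1.36, 4.5], [0.01, 1.98], [-2.84, 2.84]. Speed limits (rad/s): [2.79, 2.79, 3.14, 3.14, 3.14, 3.14, 3.14].

### API

Orientations are given as a unit quaternion [x, y, z, w].
In Python, from station import arm, snapshot, camera_info, ticket gives the robot as it stands. Calls block until the motion is done:
- arm.movep(position, orientation): joint-space move of the TCP to a pose.
- arm.line_to(position, velocity=0.15, ori=None): straight line of the TCP; ori=None keeps the orientation; velocity is the mean speed in m/s.
- arm.move_j(angles): joint-space move.
- arm.move_gripper(opening, effort=None): opening from 0.0 (shut) to 1.0 (fully open); effort is the grip in N (None keeps the last); returns when the fingers have stopped.
- arm.pause(seconds).
- arm.ik(position, orientation): joint angles nearest the present ones, or None.
- snapshot(name): name is "scene" or "side" or "wrist"; returns the picture (400x640x3 uint8, blue, green, red); there is no depth.
- camera_info(name): a dict with "fx", "fy", "cx", "cy" (pixels), "R" (3x3) and "t" (3): a world point X has camera coordinates R X + t; the wrist camera has in their place "T_tool_cam" (4x4, takes a point from camera to tool coordinates, whose origin is the TCP and whose axes are the tool frame's). Camera axes: x right, y down, z forward; pixel columns grow to the right and rows downward; lengths in m; the calibration is good to about 2 mm. A picture is of the moment at which its call begins: read the wrist's pose just before it. camera_info takes no time and is no camera call.
A pose or a line that the arm cannot do raises arm.MotionError and nothing moves.
- ticket.finish_job(): hands the job in, once; it reports no verdict.
Readings, each from a call of its own:
- arm.read_time(): time.
- arm.read_joint_positions(): joint angles.
- arm.read_dq(): joint speeds.
- arm.read_effort(): joint torques, N m.
- arm.read_tool_pos(): TCP position.
- arm.read_eef_rot(): TCP orientation.
- arm.read_ft_force(): force on the tool from outside, world axes, zero at the start.
- arm.read_wrist_torque(): the same for the moment, N m.
- arm.read_opening(): opening from 0.0 (shut) to 1.0 (fully open).
Only numpy, scipy, OpenCV 4.12 (cv2) and the standard library are available. Lean on these libraries where they do the work, as an engineer would, in place of code of your own. Each camera call takes 0.05 s, during which the arm holds its last target.

### The job

Open out the folding serving board: first slide the goat-cheese brick that stands where its leaf will land along the counter until it is out of the way, then push the hinged leaf up and over its spine with the fingers until it lies flat on the counter on the other side. Only push: the cheese stays upright on the counter and is never lifted, the leaf is neither flung over nor brought down on the cheese, and the other cheeses stay where they are.

Things in the scene. Friction and masses are not known exactly. Their poses are not given: they have to be found in the camera images.
- board: Folding wooden serving board, fixed to the counter. Origin on the counter straight under the middle of the spine (hinge line); x runs along the spine, z up. The fixed base half, 170 mm along x and 20 mm high, lies at y = -5 to -150 mm. The +y side is bare counter: there the leaf lands, over x = -85 to 85 mm, y = 0 to 155 mm. The hinge line is 20 mm up.
- leaf (a joint): Hinge of the wooden leaf, rad: 0 = closed on the base half (-y side of the board), 1.57 = upright, 3.14 = open, flat on the +y side with its former underside up, 20 mm above the counter. Starts ajar at 0.3 to 0.6. Stiff: the leaf stays where it is left; turning it takes at most about 4 N at the outer edge, square to the leaf.
- leaf_edge (a point): Middle of the leaf's outer edge, half-way through its thickness, 155 mm from the hinge line. The leaf is a plate 170 mm along the spine and 12 mm thick; its underside's plane holds the hinge line; near its corners four rubber feet, 18 mm across and 8 mm high, stand on its upper face and rest on the counter when it is open.
- cheese_center (a point): Centre of the white goat-cheese brick to be slid aside: about 62 x 61 x 62 mm, 0.15 kg, loose, standing upright on the counter on the landing side of the board; its centre is 31 mm above its underside.
- other_brick_center (a point): Centre of a second white goat brick, 61 x 62 x 59 mm, behind the board. Leave alone.
- cube_center (a point): Centre of a pale yellow tasting cube, 48 x 50 x 50 mm, loose. Leave alone.
- tomme_center (a point): Centre of a small round brown tomme, 87 mm across, 59 mm high, beside the base half. Leave alone.
- orange_center (a point): Centre of an orange waxed ball cheese, 133 mm across, 71 mm high. Leave alone.
Not all that is in view belongs to the job. What is shaped like the part that bears cheese_center but purple is not meant.

How it is judged:
On the way, in this order (a step that is already met when the one before it is completed fails the run):
1. the goat brick has been slid off the place where the leaf lands, and still stands on the counter ((y of cheese_center in the frame of board above 0.182 m or x of cheese_center in the frame of board above 0.112 m or x of cheese_center in the frame of board below -0.112 m) and height (world z) of cheese_center between 0.02 and 0.042 m and value of joint leaf below 2.4 rad), for 0.2 s.
2. the leaf lies flat on the other side (value of joint leaf above 3.08159 rad), for 0.2 s.
At the end, for the whole second after the job is handed in: The leaf is at rest within 0.06 rad of fully open (3.14), and the goat brick stands upright (within 0.1 rad) and still on the counter, beside the opened leaf (its centre past 182 mm to the leaf's side of the spine or past 112 mm along the spine) (value of joint leaf above 3.08159 rad and velocity of joint leaf between -0.05 and 0.05 rad/s and (y of cheese_center in the frame of board above 0.182 m or x of cheese_center in the frame of board above 0.112 m or x of cheese_center in the frame of board below -0.112 m) and height (world z) of cheese_center between 0.02 and 0.042 m and angle between cheese_center's own z axis and vertical below 0.1 rad and angular speed of cheese below 0.1 rad/s); the robot touches nothing.
It fails at once if the goat brick is lifted (height (world z) of cheese_center above 0.055 m).
It fails at once if the goat brick is tipped (angle between cheese_center's own z axis and vertical above 0.45 rad).
It fails at once if the leaf presses on the goat brick (contact force between leaf and cheese above 2 N).
It fails at once if the leaf is flung (velocity of joint leaf above 6 rad/s).
It fails at once if another cheese is moved by more than 30 mm (distance of any of other_brick_center, cube_center, tomme_center, orange_center from where it was at the start of the episode above 0.03 m).
It also fails if it takes over 59 s, if anything falls off the work surface, if the arm or the gripper's body presses on something with over 40 N, if the wrist force passes 120 N, or if a joint passes its speed limit or range.

## Working session

There is one attempt and no reset: what is moved stays moved. The work goes in short steps, each a Python script; the robot and the scene stay as the last script left them, time stands still between calls to the robot, and variables do not carry over. Pictures are saved under pics/ and viewed, and the job is handed in when it is done.

```bash
ls; mkdir -p pics
python3 - <<'E'
from station import arm,snapshot,camera_info
import cv2
for n in ["scene","side","wrist"]:
    cv2.imwrite(f"pics/{n}0.png",snapshot(n)); c=camera_info(n); print(n,c)
print(arm.read_time(),arm.read_tool_pos(),arm.read_eef_rot(),arm.read_opening())
E
```

```text
pics
scene {'fx': 442.147476491014, 'fy': 442.147476491014, 'cx': 315.8227917168704, 'cy': 197.71745971438008, 'R': array([[-0.50532575, -0.8628384 ,  0.01248131],
       [-0.34972776,  0.19155423, -0.91705914],
       [ 0.788883  , -0.46777866, -0.39855582]]), 't': array([0.30991655, 0.24878271, 1.17852524])}
side {'fx': 474.8383276624689, 'fy': 474.8383276624689, 'cx': 317.51953452174445, 'cy': 198.3679489267257, 'R': array([[-0.91827887, -0.39576172,  0.01168682],
       [-0.25499879,  0.56857342, -0.78211245],
       [ 0.30288536, -0.72117746, -0.62302771]]), 't': array([0.5237589 , 0.15217546, 1.65038262])}
wrist {'fx': 291.4624078344999, 'fy': 291.4624078344999, 'cx': 321.5159271280404, 'cy': 201.26560689719128, 'T_tool_cam': array([[ 4.19687973e-04, -3.26519517e-01,  9.45190367e-01,
        -7.00919091e-02],
       [ 9.99999604e-01,  8.79083736e-04, -1.40341898e-04,
         7.46977021e-04],
       [-7.85077110e-04,  9.45190051e-01,  3.26519756e-01,
        -8.38223676e-02],
       [ 0.00000000e+00,  0.00000000e+00,  0.00000000e+00,
         1.00000000e+00]])}
0.15 [ 0.24923999 -0.5998479   0.30300723] [-0.69330069 -0.13902118  0.69358324 -0.13765736] 0.9992789688560578
```

View pics/scene0.png

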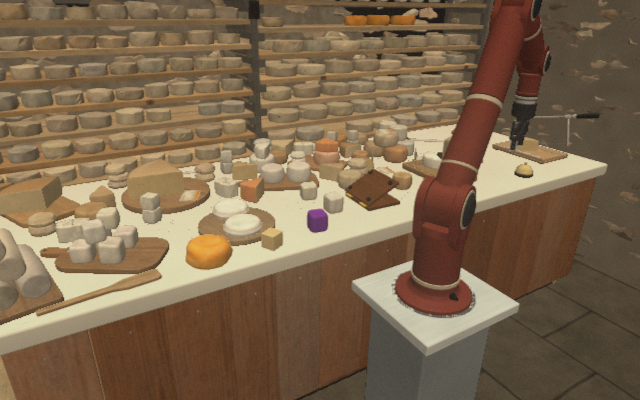

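View pics/side0.png

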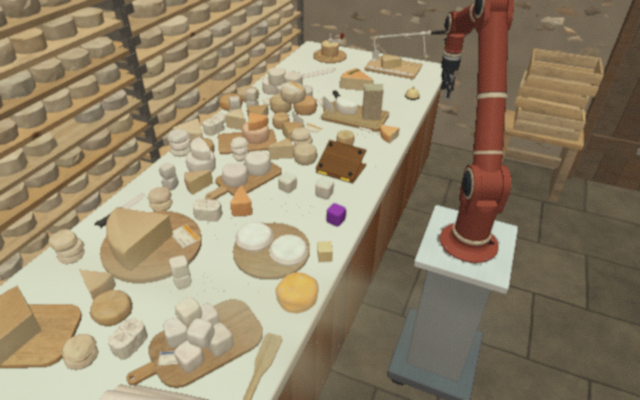

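View pics/wrist0.png

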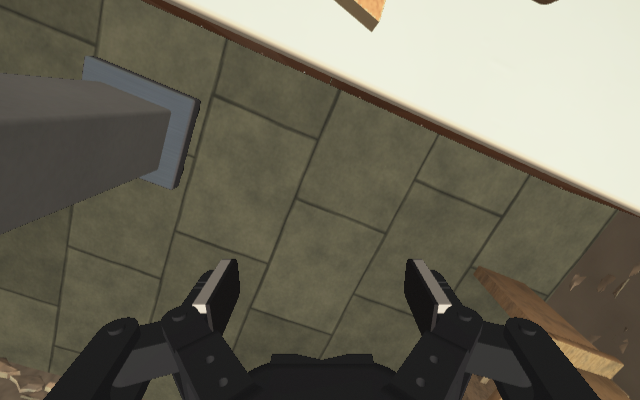

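The scene view shows the board near (370,188), a white brick at (333,203), a second white brick at (309,190), a purple block at (317,220) and a yellow cube at (272,239). Next I'll enlarge this area in both fixed views.

Run:
```python
import cv2,numpy as np
a=cv2.imread("pics/scene0.png")[150:260,250:440]; b=cv2.imread("pics/side0.png")[110:240,250:420]
cv2.imwrite("pics/sc_crop.png",cv2.resize(a,None,fx=4.2,fy=4.2,interpolation=cv2.INTER_CUBIC))
cv2.imwrite("pics/si_crop.png",cv2.resize(b,None,fx=4.5,fy=4.5,interpolation=cv2.INTER_CUBIC))
```

```text
(no output)
```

View pics/sc_crop.png

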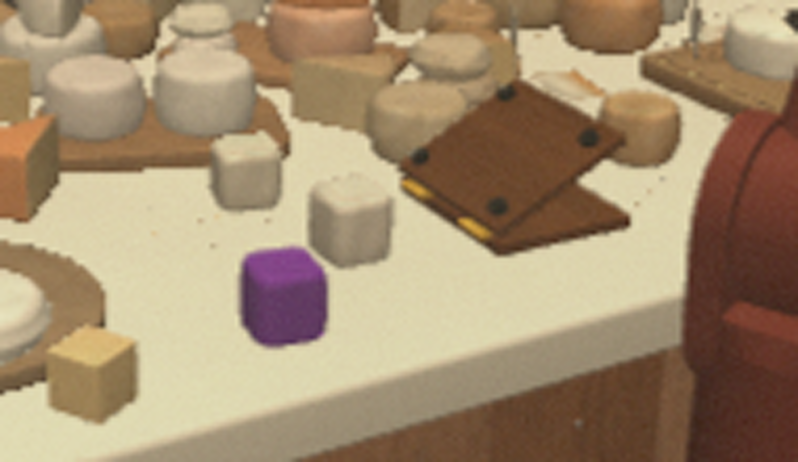

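View pics/si_crop.png

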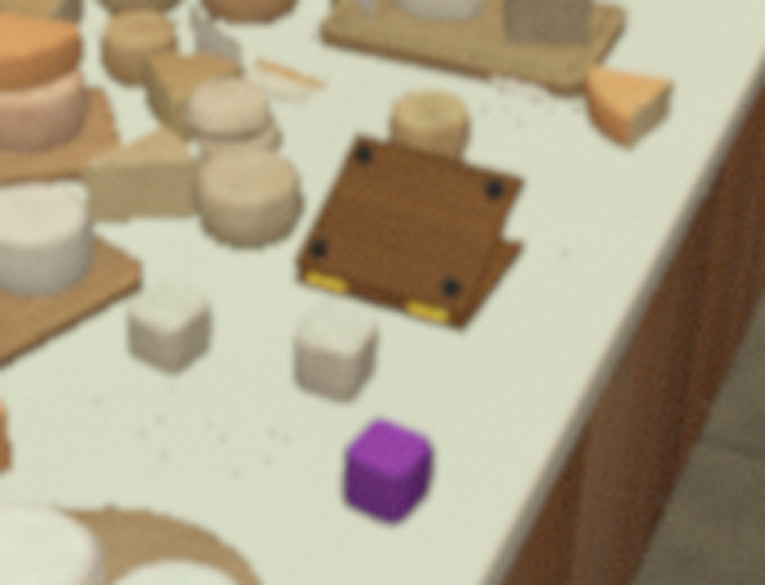

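```bash
cat > h.py <<'E'
import numpy as np,cv2
from station import arm,snapshot,camera_info,ticket
from scipy.spatial.transform import Rotation as Rn
def cam(n):
    c=camera_info(n); return np.array([[c['fx'],0,c['cx']],[0,c['fy'],c['cy']],[0,0,1]]),np.array(c['R']),np.array(c['t'])
def wcam(p,q):
    c=camera_info('wrist');K=np.array([[c['fx'],0,c['cx']],[0,c['fy'],c['cy']],[0,0,1]])
    T=np.eye(4);T[:3,:3]=Rn.from_quat(q).as_matrix();T[:3,3]=p
    M=np.linalg.inv(T@c['T_tool_cam']);return K,M[:3,:3],M[:3,3]
def proj(C,X):
    K,R,t=C;y=(K@(R@np.atleast_2d(X).T+t[:,None])).T;return y[:,:2]/y[:,2:]
def tri(Cs,us):
    Ps=[K@np.c_[R,t] for K,R,t in Cs]
    X=cv2.triangulatePoints(Ps[0],Ps[1],np.array(us[0],float).reshape(2,1),np.array(us[1],float).reshape(2,1)).ravel();return X[:3]/X[3]
def onplane(C,u,z):
    K,R,t=C;d=R.T@np.linalg.inv(K)@np.array([u[0],u[1],1.]);o=-R.T@t;return o+d*(z-o[2])/d[2]
E
python3 - <<'E'
from h import *
S,D=cam('scene'),cam('side')
f=lambda u,v:(250+u/4.2,150+v/4.2)
g=lambda u,v:(250+u/4.5,110+v/4.5)
P={'foot_far':((506,92),(363,154)),'foot_right':((589,138),(494,190)),'foot_left':((420,156),(318,247)),'foot_near':((498,206),(451,288)),
'base_near':((503,246),(465,325)),'base_right':((627,222),(522,246)),
'white':((351,221),(336,354)),'white2':((246,172),(170,327)),'purple':((284,296),(389,471)),'cube':((92,373),(336,620)),'tomme':((640,127),(430,124))}
for k,(a,b) in P.items():
    X=tri((S,D),(f(*a),g(*b)));print(k,X.round(3),(proj(S,X)-f(*a)).round(1),(proj(D,X)-g(*b)).round(1))
print(onplane(D,(290,292),.035))
E
```

```text
foot_far [ 0.622 -0.255  0.092] [[ 0.  -0.1]] [[-0.   0.1]]
foot_right [ 0.493 -0.249  0.092] [[-0.  0.]] [[ 0. -0.]]
foot_left [ 0.628 -0.164  0.044] [[ 0.1 -0.2]] [[-0.1  0.2]]
foot_near [ 0.496 -0.155  0.044] [[-0.1  0.1]] [[ 0.  -0.1]]
base_near [ 0.479 -0.15   0.013] [[-0.2  0.2]] [[ 0.1 -0.2]]
base_right [ 0.473 -0.286  0.011] [[ 0.2 -0.4]] [[-0.1  0.3]]
white [ 0.559 -0.044  0.029] [[-0.1  0.1]] [[ 0.  -0.1]]
white2 [ 0.707 -0.022  0.026] [[ 0.1 -0.1]] [[-0.   0.1]]
purple [0.461 0.083 0.029] [[ 0. -0.]] [[-0.  0.]]
cube [0.434 0.261 0.026] [[ 1.2 -1.8]] [[-0.3  1.7]]
tomme [ 0.618 -0.424  0.029] [[ 0.4 -0.6]] [[-0.2  0.5]]
[0.45473167 0.47757072 0.035     ]
```

Candidates in the scene view:
- White brick at (333,203), next to the yellow hinge plates at about (555,-44) mm.
- White brick at (309,190), further back at (707,-22) mm. This is other_brick.
- Purple block at (317,220), a decoy.
- Pale cube at (272,239).

I choose the brick at (333,203). I'll check it and the board from the wrist camera.

```bash
cat >> h.py <<'E'
def ori(a,yaw=0.0):
    # tool x=(0,cos a,-sin a), tool y=+world x, then yaw about z
    x=np.array([0,np.cos(a),-np.sin(a)]);y=np.array([1.,0,0]);z=np.cross(x,y)
    return (Rn.from_euler('z',yaw)*Rn.from_matrix(np.c_[x,y,z])).as_quat()
E
python3 - <<'E'
from h import *
print(Rn.from_quat(arm.read_eef_rot()).as_matrix().round(2))
for p,a in [((.56,-.1,.27),np.pi/2),((.55,-.1,.09),np.pi/2),((.55,.03,.09),np.pi/2),((.52,-.33,.1),.8),((.52,-.2,.2),.8),((.52,-.06,.08),.8),((.52,-.33,.1),1.),((.52,-.06,.08),1.)]:
    q=arm.ik(p,ori(a));print(p,a,None if q is None else np.round(q,2))
q=ori(np.pi/2)
arm.movep((.56,-.09,.30),q)
p,r=arm.read_tool_pos(),arm.read_eef_rot();im=snapshot('wrist');np.savez('w1.npz',p=p,q=r);cv2.imwrite('pics/w1.png',im)
print(p,arm.read_time())
E
```

```text
[[-0.    0.38 -0.92]
 [ 0.   -0.92 -0.38]
 [-1.   -0.    0.  ]]
(0.56, -0.1, 0.27) 1.5707963267948966 [ 0.4   0.55 -0.4   1.7   0.26  0.94 -0.11]
(0.55, -0.1, 0.09) 1.5707963267948966 [ 0.32  0.78 -0.28  1.87  0.4   0.54 -0.23]
(0.55, 0.03, 0.09) 1.5707963267948966 [ 0.07  0.77 -0.25  1.9   0.36  0.51 -0.44]
(0.52, -0.33, 0.1) 0.8 [ 0.99  1.08 -0.53  1.38 -0.16  1.23  0.69]
(0.52, -0.2, 0.2) 0.8 [ 0.93  0.87 -0.64  1.62 -0.25  1.11  0.55]
(0.52, -0.06, 0.08) 0.8 [ 0.76  1.01 -0.66  1.86 -0.3   0.67  0.56]
(0.52, -0.33, 0.1) 1.0 [ 0.94  1.   -0.48  1.47 -0.08  1.08  0.64]
(0.52, -0.06, 0.08) 1.0 [ 0.67  0.93 -0.59  1.9  -0.16  0.57  0.39]
[ 0.55987261 -0.09185253  0.29983259] 2.3417
```

View pics/w1.png

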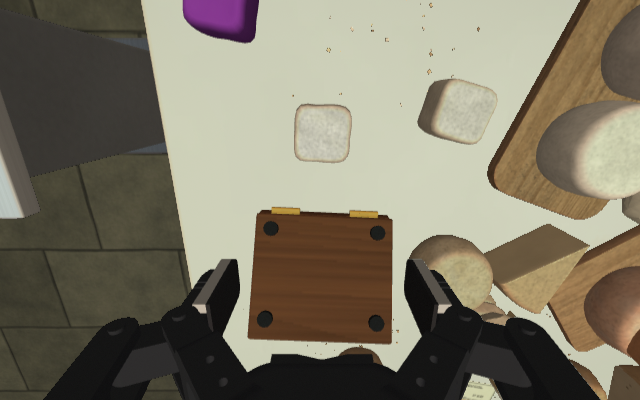

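The wrist view shows the white brick's top centred at (323,133), nearly square with the board. The yellow hinge plates are at (286,211) and (363,214), and the other brick is at (463,110).

Run:
```python
from h import *
d=np.load('w1.npz');W=wcam(d['p'],d['q']);S=cam('scene')
for u in [(295,105),(351,104),(351,162),(296,162),(323,133)]: print('top',onplane(W,u,.062).round(4))
for u in [(464,110)]: print('other',onplane(W,u,.059).round(4))
print('brick tri',tri((W,S),((323,133),(250+351/4.2,150+195/4.2))).round(4))
for u in [(258,212),(391,217),(286,211),(363,214)]: print('hinge',onplane(W,u,.026).round(4))
for u,s in zip([(271,228),(377,233),(265,319),(376,323)],[(498,206),(420,156),(589,138),(506,92)]): print('foot',tri((W,S),(u,(250+s[0]/4.2,150+s[1]/4.2))).round(4))
for u in [(219,42),(250,42)]: print('purple',onplane(W,u,.03).round(3))
```

```text
top [ 0.5333 -0.0127  0.062 ]
top [ 0.5894 -0.0119  0.062 ]
top [ 0.5912 -0.0706  0.062 ]
top [ 0.5325 -0.0705  0.062 ]
top [ 0.5613 -0.0402  0.062 ]
other [ 0.7048 -0.018   0.059 ]
brick tri [ 0.5604 -0.0426  0.0538]
hinge [ 0.4792 -0.1415  0.026 ]
hinge [ 0.6478 -0.1487  0.026 ]
hinge [ 0.5146 -0.1403  0.026 ]
hinge [ 0.612  -0.1445  0.026 ]
foot [ 0.4975 -0.1562  0.0435]
foot [ 0.6278 -0.1631  0.043 ]
foot [ 0.4932 -0.2501  0.0916]
foot [ 0.6237 -0.2562  0.0917]
purple [0.454 0.049 0.03 ]
purple [0.486 0.049 0.03 ]
```

Run:
```python
from h import *
q=ori(np.pi/2)
arm.move_gripper(0.3)
arm.movep((.561,-.106,.16),q)
arm.line_to((.561,-.106,.088),.12)
print(arm.read_ft_force())
arm.line_to((.562,-.06,.088),.05)
print(arm.read_tool_pos(),arm.read_ft_force())
arm.line_to((.566,.022,.088),.05)
print(arm.read_tool_pos(),arm.read_ft_force())
arm.line_to((.566,-.01,.088),.1)
arm.line_to((.566,-.05,.30),.2)
p,r=arm.read_tool_pos(),arm.read_eef_rot();im=snapshot('wrist');np.savez('w2.npz',p=p,q=r);cv2.imwrite('pics/w2.png',im)
print(p,arm.read_time(),arm.read_opening())
cv2.imwrite("pics/s2.png",snapshot('scene'))
```

```text
[-0.8799382   0.27742078  0.01364851]
[ 0.56193719 -0.06020842  0.08789837] [-0.42032921 -0.30759491 -0.17493363]
[0.56600086 0.02177612 0.08797613] [-0.77527058 -0.48339861  0.34088848]
[ 0.56532393 -0.04959933  0.29889678] 8.9083 0.3000118833255438
```

View pics/w2.png

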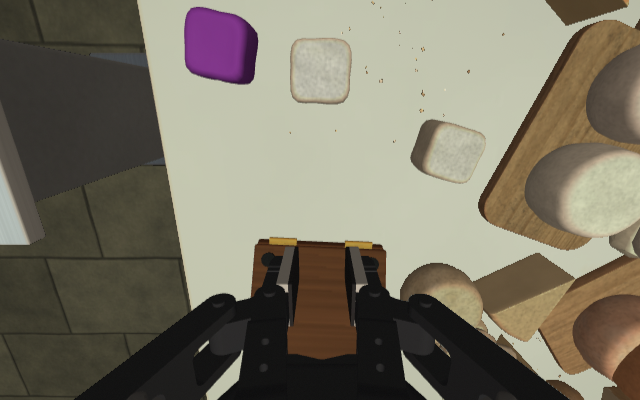

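```bash
cat >> h.py <<'E'
PX=.535;H=np.array([-.1457,.02]);L=.073
def tcp(ty,tz,a): return (PX,ty-L*np.cos(a),tz+L*np.sin(a))
def way(phi):
    rt=.14+(.13-.14)*min(1,phi/.8)
    a=.8 if phi<1.6 else .8+.35*min(1,(phi-1.6)/1.2)
    return tcp(H[0]-rt*np.cos(phi),H[1]+rt*np.sin(phi),a),ori(a)
PH=np.linspace(.14,3.0,16)
E
python3 - <<'E'
from h import *
d=np.load('w2.npz');W=wcam(d['p'],d['q'])
for u in [(291,40),(350,39),(351,103),(292,103)]: print('top',onplane(W,u,.062).round(4))
o=np.array([.5635,-.147]);c=np.mean([onplane(W,u,.062)[:2] for u in [(291,40),(350,39),(351,103),(292,103)]],0)-o
ps=-.046;print('brick board xy',c@[np.cos(ps),np.sin(ps)],c@[-np.sin(ps),np.cos(ps)])
for phi in PH:
    p,q=way(phi);j=arm.ik(p,q);print(round(phi,2),np.round(p,3),None if j is None else np.round(j,2))
print(arm.ik((PX,-.42,.28),ori(.8)))
E
```

```text
top [0.5358 0.0876 0.062 ]
top [0.591  0.0885 0.062 ]
top [0.5939 0.0318 0.062 ]
top [0.535  0.0317 0.062 ]
brick board xy -0.009089201868994755 0.2066684560792115
0.14 [ 0.535 -0.333  0.092] [ 0.99  1.11 -0.57  1.34 -0.12  1.24  0.65]
0.33 [ 0.535 -0.325  0.116] [ 0.99  1.07 -0.58  1.35 -0.13  1.26  0.64]
0.52 [ 0.535 -0.312  0.139] [ 0.98  1.03 -0.59  1.38 -0.15  1.26  0.62]
0.71 [ 0.535 -0.296  0.158] [ 0.98  1.   -0.6   1.41 -0.17  1.25  0.6 ]
0.9 [ 0.535 -0.277  0.174] [ 0.97  0.96 -0.61  1.45 -0.19  1.24  0.59]
1.09 [ 0.535 -0.256  0.188] [ 0.95  0.93 -0.61  1.48 -0.21  1.21  0.57]
1.28 [ 0.535 -0.233  0.197] [ 0.94  0.9  -0.62  1.53 -0.23  1.19  0.55]
1.47 [ 0.535 -0.209  0.202] [ 0.92  0.88 -0.63  1.57 -0.24  1.15  0.54]
1.67 [ 0.535 -0.183  0.203] [ 0.89  0.86 -0.64  1.62 -0.25  1.09  0.52]
1.86 [ 0.535 -0.156  0.201] [ 0.86  0.83 -0.65  1.67 -0.23  1.01  0.47]
2.05 [ 0.535 -0.13   0.194] [ 0.81  0.81 -0.65  1.72 -0.2   0.93  0.42]
2.24 [ 0.535 -0.106  0.183] [ 0.76  0.8  -0.65  1.77 -0.16  0.85  0.36]
2.43 [ 0.535 -0.084  0.168] [ 0.71  0.79 -0.64  1.81 -0.11  0.77  0.29]
2.62 [ 0.535 -0.066  0.15 ] [ 0.65  0.8  -0.62  1.84 -0.06  0.69  0.22]
2.81 [ 0.535 -0.053  0.129] [ 0.6   0.81 -0.59  1.87 -0.    0.62  0.15]
3.0 [ 0.535 -0.047  0.105] [ 0.58  0.85 -0.58  1.89  0.02  0.57  0.14]
[ 1.01434182  0.98776424 -0.56617854  0.98991479 -0.16621847  1.7011864
  0.58268608]
```

View pics/s2.png

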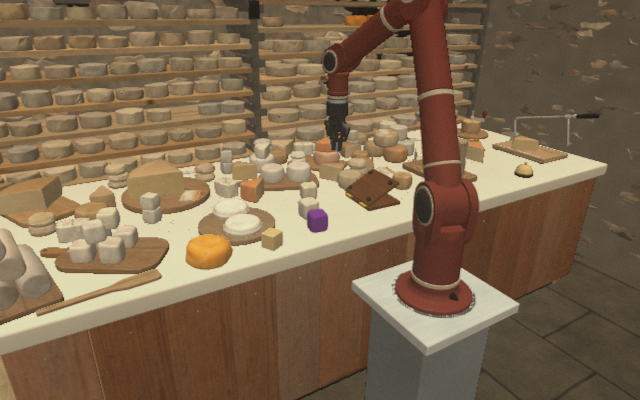

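The brick now stands at board y ≈ 0.207 m (it needs 0.182), upright and clear of the purple block. Next is the leaf.

Run:
```python
from h import *
arm.move_gripper(0.0)
arm.movep((PX,-.42,.28),ori(.8))
p,q=way(PH[0])
arm.line_to((PX,p[1]-.07,p[2]+.072),.2)
arm.line_to(p,.12)
print(arm.read_ft_force())
for phi in PH[1:6]:
    p,q=way(phi);arm.line_to(p,.09,q);print(round(phi,2),np.round(arm.read_ft_force(),1),np.round(np.array(arm.read_tool_pos())-p,4))
cv2.imwrite("pics/s3.png",cv2.resize(snapshot('side')[60:260,250:550],None,fx=2.6,fy=2.6));cv2.imwrite("pics/sc3.png",cv2.resize(snapshot('scene')[100:260,250:500],None,fx=3,fy=3))
print(arm.read_time())
```

```text
[ 0.01402297 -0.67384577 -0.33692947]
0.33 [-0.   0.9  0.1] [0.0004 0.     0.0012]
0.52 [-0.2  0.2 -1. ] [0.0004 0.0006 0.001 ]
0.71 [ 0.3 -0.1  0.7] [0.0003 0.001  0.001 ]
0.9 [-0.4 -0.3  0.5] [0.0002 0.0012 0.001 ]
1.09 [0.1 0.2 0.1] [0.0001 0.0013 0.0009]
14.575
```

View pics/s3.png

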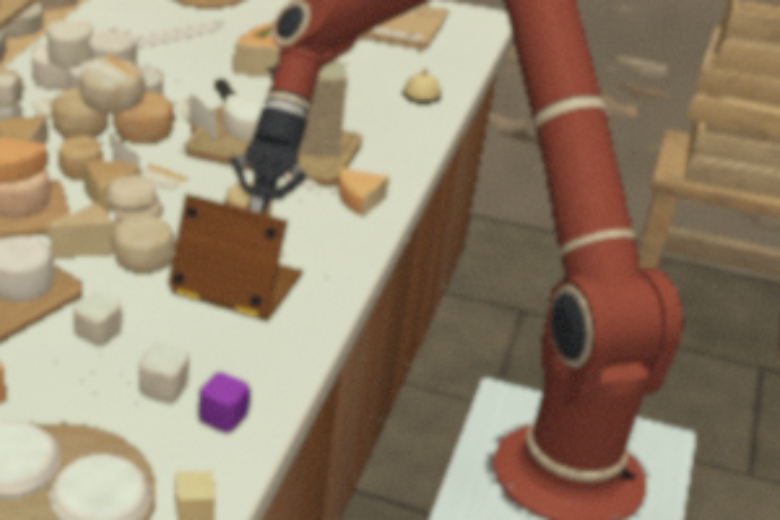

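View pics/sc3.png

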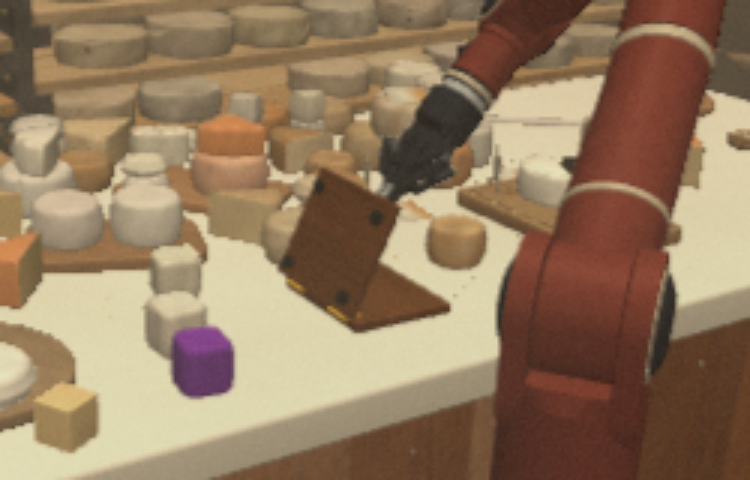

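The leaf is up to about 60° with the fingertips behind it at scene crop (392,190), as planned. I'll continue over the spine.

Run:
```python
from h import *
for phi in PH[6:]:
    p,q=way(phi);arm.line_to(p,.09,q);print(round(phi,2),np.round(arm.read_ft_force(),1),np.round(np.array(arm.read_tool_pos())-p,4))
cv2.imwrite("pics/s4.png",cv2.resize(snapshot('side')[60:260,250:550],None,fx=2.6,fy=2.6));cv2.imwrite("pics/sc4.png",cv2.resize(snapshot('scene')[100:260,250:500],None,fx=3,fy=3))
print(arm.read_time(),arm.read_tool_pos())
```

```text
1.28 [-0.9 -0.1  1. ] [0.     0.0014 0.0007]
1.47 [0.3 0.7 1.1] [-0.0001  0.0014  0.0005]
1.67 [ 0.  -0.4  0.2] [-0.0001  0.0005  0.0002]
1.86 [ 0.4 -0.4  0.3] [-0.0001 -0.0001  0.    ]
2.05 [0.7 0.1 0.1] [-0.     -0.0004 -0.0001]
2.24 [-0.2  0.1 -0.2] [-0.     -0.0004 -0.0001]
2.43 [-0.6 -0.8  0.3] [ 0.     -0.0005 -0.    ]
2.62 [-1.2 -0.7  0.4] [ 0.     -0.0004 -0.    ]
2.81 [ 0.1 -0.2 -0.1] [ 0.0001 -0.0003  0.    ]
3.0 [ 0.4 -1.   0.3] [-0.0001 -0.0003 -0.0002]
19.0333 [ 0.53521665 -0.04711751  0.10526554]
```

View pics/s4.png

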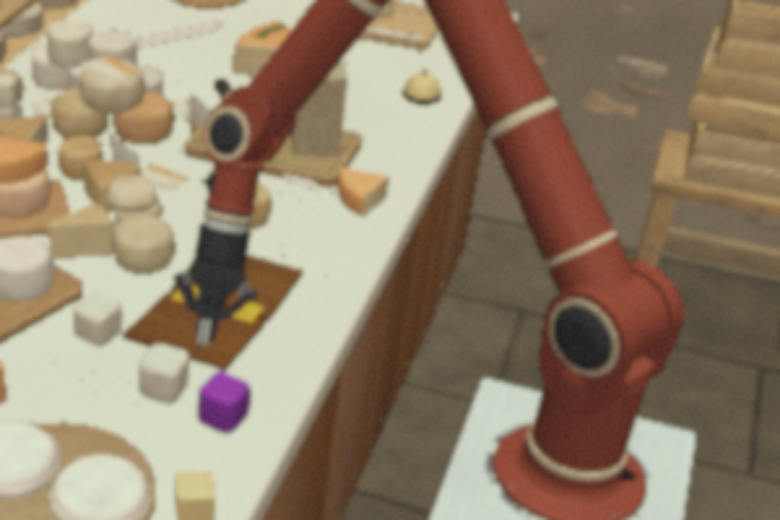

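View pics/sc4.png

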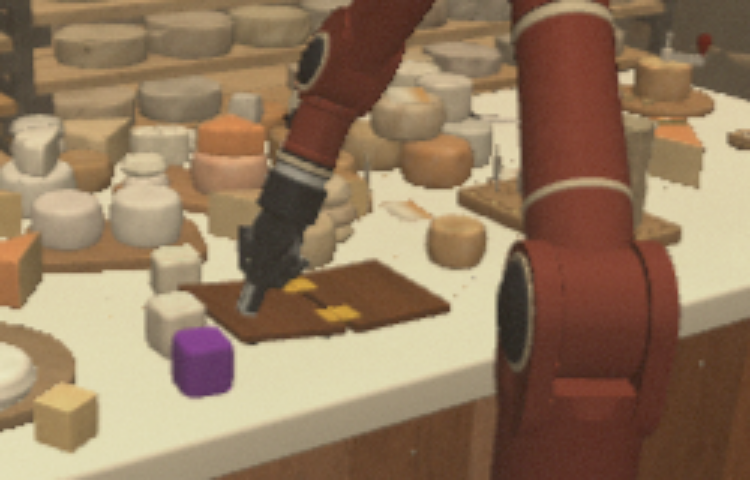

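Run:
```python
from h import *
p=np.array(way(PH[-1])[0])
for i in range(14):
    p[2]-=.002;arm.line_to(p,.04);f=np.array(arm.read_ft_force());print(round(p[2],3),f.round(1),round(arm.read_tool_pos()[2],4))
    if f[2]>10: break
arm.pause(.4);print(np.round(arm.read_ft_force(),1))
arm.line_to((p[0],p[1]-.02,p[2]+.06),.1)
arm.line_to((.56,-.09,.30),.25,ori(np.pi/2))
q_=arm.read_tool_pos(),arm.read_eef_rot();im=snapshot('wrist');np.savez('w5.npz',p=q_[0],q=q_[1]);cv2.imwrite('pics/w5.png',im)
cv2.imwrite("pics/s5.png",cv2.resize(snapshot('side')[110:240,250:420],None,fx=4.5,fy=4.5,interpolation=cv2.INTER_CUBIC));cv2.imwrite("pics/sc5.png",cv2.resize(snapshot('scene')[150:260,250:440],None,fx=4.2,fy=4.2,interpolation=cv2.INTER_CUBIC))
print(arm.read_time())
```

```text
0.103 [-0.  -1.1 -0.5] 0.1032
0.101 [ 0.2 -0.2 -0. ] 0.1009
0.099 [-0.  -0.7  0.2] 0.0988
0.097 [-0.3 -0.5 -0.3] 0.0968
0.095 [-0.3 -0.7 -0.6] 0.0948
0.093 [-0.3  0.1  1. ] 0.0928
0.091 [-0.1 -0.3 -0.8] 0.0908
0.089 [-0.4 -0.7  1.5] 0.089
0.087 [-2.7 -2.3 11.8] 0.0886
[-1.7 -2.  12.9]
23.3917
```

View pics/w5.png

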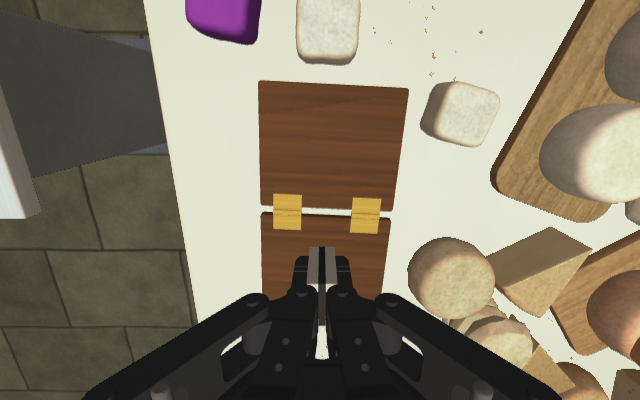

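View pics/sc5.png

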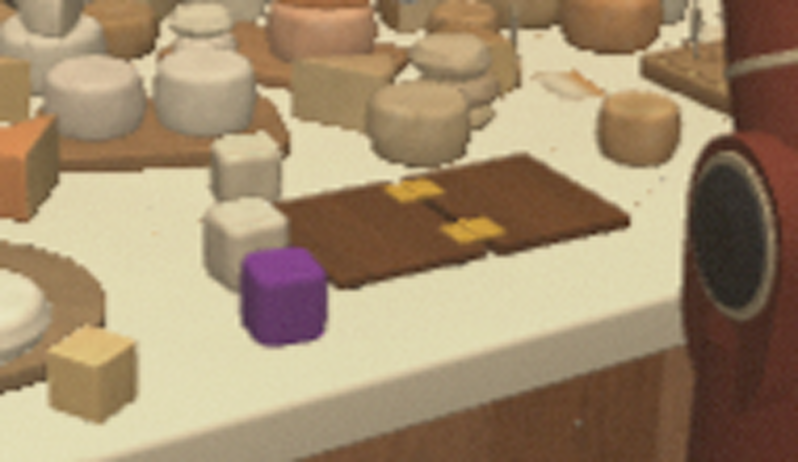

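View pics/s5.png

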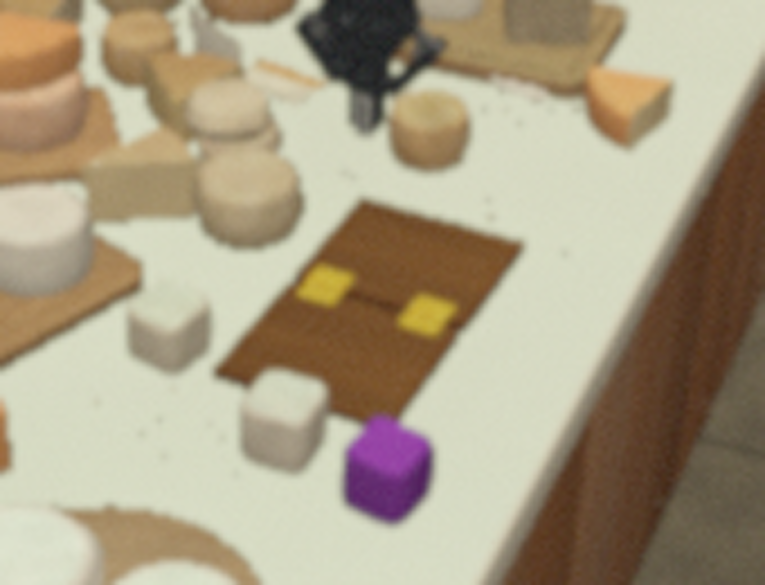

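Run:
```python
from h import *
d=np.load('w5.npz');W=wcam(d['p'],d['q']);S,D=cam('scene'),cam('side')
f=lambda u,v:(250+u/4.2,150+v/4.2)
g=lambda u,v:(250+u/4.5,110+v/4.5)
print(tri((W,D),((407,90),g(217,373))).round(4),tri((W,S),((260,82),f(343,284))).round(4))
print('brick bottom edge top', [onplane(W,u,.062).round(3) for u in [(299,53),(357,54)]])
print(arm.read_dq(),arm.read_ft_force())
ticket.finish_job()
```

```text
[0.6512 0.0047 0.0133] [0.4861 0.0116 0.0121]
brick bottom edge top [array([0.536, 0.036, 0.062]), array([0.591, 0.035, 0.062])]
[ 0.00075192 -0.00309868 -0.004557   -0.00983643  0.00233581 -0.00025254
  0.00089995] [ 0.28739528  0.01909344 -0.1225809 ]
the job is handed in; nothing more can be done
```

I slid the goat brick off the landing area and opened the leaf until it lay flat on the counter. I then backed the arm off and handed the job in at about 23.4 s. No verdict was reported.

- **Goat brick:** I pushed it upright with two fingers from board y ≈ 0.105 m to ≈ 0.207 m; the limit is 0.182 m. It was still upright there in the last pictures. The pictures showed no sign that it tipped or that the leaf touched it.
- **Leaf:** I pushed it over in small, slow steps with the closed fingertips. It then met a hard stop at 12–13 N with the fingertip pressing on it.
- **Leaf height, slight disagreement:** two views put the leaf's outer corners at z ≈ 12–13 mm, where the top face should be 20 mm. This may be because I picked the lower edge of the 12 mm plate, or from calibration error. I judged it flat mainly from the hard stop and the pictures.
- **Other cheeses:** the other brick, the cube and the tomme are where they were in the first pictures. I did not re-check the orange ball in a final picture, but the arm never went near it.
- **Arm at hand-in:** the gripper was clear of everything, and wrist force read about 0.

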